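Unlatch the camera battery and hold it lifted

TASK

The camera battery is charged. Swing the keeper bar all the way aside so that it no longer covers the battery, then pinch the battery's two side catches together between the fingers while it is still seated, and draw it up out of the charging cradle without wrenching it or knocking the tape, model tree and lens cap about. End the job while still holding it, motionless and upright, by the squeezed catches, its underside at least 10 cm above the table; do not put it down or let go, and leave the keeper aside.

Things in the scene. Friction and masses are not known exactly. Their poses are not given: they have to be found in the camera images.
- dock: Grey charging cradle fixed to the table: block 88 (x) by 80 (y) by 36 mm high, pivot post beyond its +x end. Origin: on the table under the pocket's centre; z up, x towards the post and roughly away from the robot (yaw within 0.5 rad), y the line in which the catches are squeezed. Pocket floor 8 mm above the table. Ledges inside trap the catches' teeth until both are pressed.
- pack: Black battery, about 0.4 kg, upright in the cradle: case 70 (x) by 36 (y) by 90 mm. Origin: centre of its underside; axes as the cradle's, 1 mm play. On each y face a grey sprung catch plate, 26 mm wide, free to grip from 28 to 80 mm above the underside; 58 mm over both catches at rest, 48 pressed in. With catches at rest it lifts 2 mm and locks.
- catch_left_pad (a point): Centre of the ribbed thumb face on the outside of the +y catch, 62 mm above the battery's underside (70 mm above the table when seated), 29 mm from its middle plane at rest.
- catch_right_pad (a point): The same on the -y catch.
- catch_left (a joint): Inward travel of the +y catch: 0 at rest, 0.005 m fully pressed against its stop; frees its tooth from about 0.0035 m. Spring 4 N at rest, 8 N fully in.
- catch_right (a joint): The same for the -y catch.
- keeper (a joint): Swing of the aluminium keeper bar about its vertical post, rad. 0: bar over the battery along the cradle's -x; grows as its free end swings to the cradle's +y side; stops at -0.4 and 2.0. Clear of the battery and of a hand over it from about 1.3. Light friction (1 N at the knob): stays where left.
- keeper_pivot (a point): Centre of the bar at its pivot, 60 mm along +x of the cradle's origin, 108 mm above the table. Bar 86 by 16 by 8 mm, its underside 104 mm above the table (6 mm over the seated battery).
- keeper_knob (a point): Top centre of the upright black knob on the bar's free end, 70 mm from the pivot; knob 16 mm across, it stands up from the bar's top at 112 mm to 140 mm above the table.
- tape: Bystander: roll of grey cloth tape lying flat, 90 mm across, 24 mm high; origin at its underside.
- tree: Bystander: small model tree, green cone on a wooden foot, 48 mm across, 75 mm high; origin at its underside.
- lens_cap: Bystander: black lens cap, 68 mm across, 12 mm thick; origin at its underside.
Things that resemble listed ones, but are neither listed nor needed, are in the scene too. Of the things like the dock, leave any that is blue; of the rest the smaller one is meant.

How it is judged:
By the outcome, as a careful person would: the job done as asked, in the order asked, and still so for the second after the job is handed in, while the arm keeps its last pose, push and grip.
It also fails if it takes over 51 s, if anything falls off the work surface, if the arm or the gripper's body presses on something with over 40 N, if the wrist force passes 120 N, or if a joint passes its speed limit or range.

ROBOT

A 7-joint arm with a two-finger parallel gripper is mounted at the origin on the work surface. World frame = base frame: x ahead of the robot, y to its left, z up, the work surface at z = 0. Lengths are in mm, angles in rad, forces in N, time in s.
With the tool pointing down it reaches from about 400 to 875 mm from the base axis. Payload 6.5 kg.
Tool frame: the origin (TCP) lies midway between the tips of the shut fingers; the grasp point (between the pads) lies 19 mm behind it; z points along the fingers, y is the line along which they close (so a half turn about z gives the same grasp; the last joint's range is limited). The gripper opens to 85 mm and grips with 20 to 120 N. Pads are 22 mm wide; open, the fingers measure 114 mm over their backs; the gripper's body (76 mm by 85 mm) begins 54 mm behind the grasp point. The pads swing forward as they close: fully open they stand 13 mm farther back than shut.
Start: joints at [-1.283, 0.536, -0.004, 1.538, 0.003, 1.067, -0.071], TCP at [225.197, 609.735, 231.29] pointing down, gripper open.
Joint ranges: [-2.7, 2.7], [-0.37, 2.16], [-1.27, 1.26], [0.24, 2.4], [-1.31, 4.45], [0.19, 1.91], [-2.76, 2.76]. Speed limits (rad/s): [2.39, 2.39, 3.14, 3.14, 3.14, 3.14, 3.14].

INTERFACE

Orientations are given as a unit quaternion [w, x, y, z].
In Python, from bench import bot gives the robot as it stands. Calls block until the motion is done:
- bot.reach(position, orientation): joint-space move of the TCP to a pose.
- bot.line_to(position, attitude=None, speed=150): straight line of the TCP; attitude=None keeps the orientation; speed is the mean speed in mm/s.
- bot.set_joints(angles): joint-space move.
- bot.command_gripper(opening): finger opening in mm; the grip force is fixed at half the most; returns when the fingers have stopped.
- bot.dwell(seconds).
- bot.solve_ik(position, orientation): joint angles nearest the present ones, or None.
- bot.get_image(name): name is "scene" or "side" or "wrist"; returns a dict with "pixels" (480x640x3 uint8, red, green, blue), "depth" (480x640 float32, mm along the optical axis (not along the pixel's ray), 0 where there is no reading), "K" (3x3 intrinsics, pixels), "R" (3x3) and "t" (3): a world point X has camera coordinates R X + t. Camera axes: x right, y down, z forward; pixel columns grow to the right and rows downward; lengths in mm; the calibration is good to about 2 mm. A picture is of the moment at which its call begins.
A pose or a line that the arm cannot do raises bot.Unreachable and nothing moves.
- bot.sign_off(): hands the job in; it is judged then, once.
Readings, each from a call of its own:
- bot.current_time_s(): time.
- bot.current_joint_positions(): joint angles.
- bot.current_joint_velocities(): joint speeds.
- bot.current_joint_torque(): joint torques, N m.
- bot.current_position(): TCP position.
- bot.current_orientation(): TCP orientation.
- bot.current_force(): force on the tool from outside, world axes, zero at the start.
- bot.current_wrist_torque(): the same for the moment, N m.
- bot.current_width(): finger opening in mm.
- bot.current_grip_force(): force on a finger pad.
Only numpy, scipy, OpenCV 4.12 (cv2) and the standard library are available. Lean on these libraries where they do the work, as an engineer would, in place of code of your own. Each camera call takes 0.05 s, during which the arm holds its last target. There are 200 camera calls.

## Working session

There is one attempt and no reset: what is moved stays moved. The work goes in short steps, each a Python script; the robot and the scene stay as the last script left them, time stands still between calls to the robot, and variables do not carry over. Pictures are saved under pics/ and viewed, at most 10 in all, crops included, and the job is handed in when it is done.

```bash
mkdir -p pics; cat > h.py <<'E'
from bench import bot
import numpy as np, cv2
def snap(n):
    d=bot.get_image(n); np.savez(f'/tmp/{n}.npz',**{k:d[k] for k in d}); return d
def world(d):
    K,R,t=[np.array(d[k]) for k in('K','R','t')]; z=d['depth']
    v,u=np.mgrid[:480,:640]
    c=np.stack([(u-K[0,2])/K[0,0]*z,(v-K[1,2])/K[1,1]*z,z],-1)
    return (c-t)@R
def save(d,f): cv2.imwrite('pics/'+f,cv2.cvtColor(np.array(d['pixels']),cv2.COLOR_RGB2BGR))
E
python3 - <<'E'
from h import *
for n in('scene','side'):
    d=snap(n); save(d,n+'0.png'); print(n,-np.array(d['R']).T@d['t'])
print(bot.current_time_s(),bot.current_orientation())
E
```

```text
scene [975.19529914 577.2707288  901.03280045]
side [ 224.46056305 -412.68275335  668.30824048]
0.1 [-8.88835842e-05  1.75919853e-01  9.84404181e-01 -7.78794327e-04]
```

View pics/scene0.png

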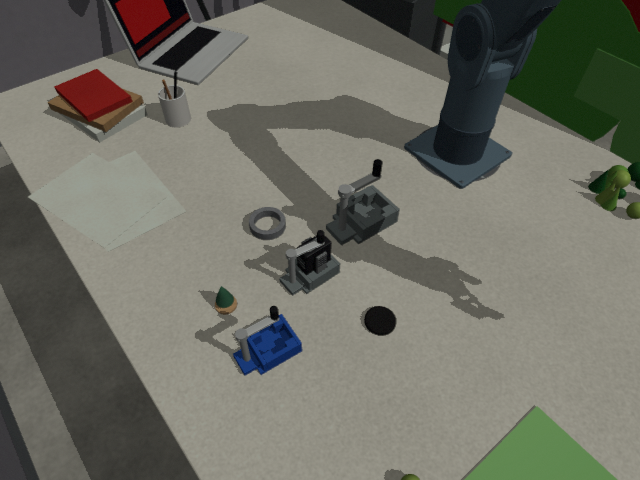

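View pics/side0.png

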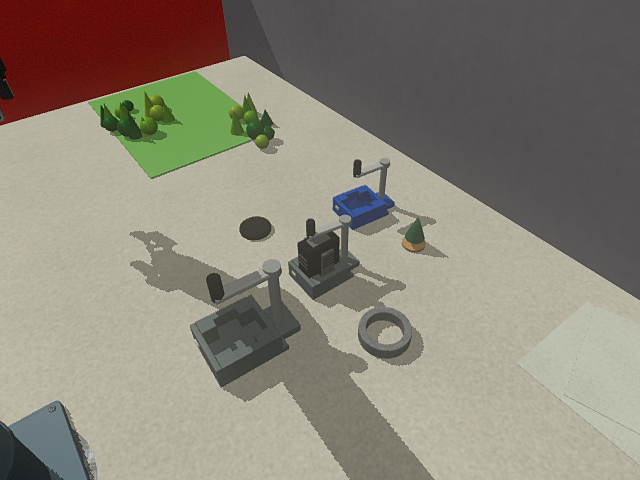

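Cradle-like things:
- Large grey, empty: scene (365,215), side (245,335).
- Blue: scene (270,345), side (362,205).
- Smaller grey, holding the black battery: scene (312,262), side (323,262). This one fits, because it is not blue, it is the smaller grey one and it holds the battery.

The tape is at scene (267,223), the tree at (225,299) and the lens cap at (380,320). Next I'll measure and check with an enlarged crop.

```bash
python3 - <<'E'
from h import *
P=[];
for n,(u0,u1,v0,v1) in (('scene',(265,350,220,300)),('side',(280,370,205,305))):
    d=dict(np.load(f'/tmp/{n}.npz')); W=world(d); 
    w=W[v0:v1,u0:u1].reshape(-1,3); w=w[(d['depth'][v0:v1,u0:u1]>0).ravel()]
    P.append(w)
    for lo,hi,nm in((30,42,'block'),(93,101,'packtop'),(107,116,'bar'),(132,146,'knob')):
        q=w[(w[:,2]>lo)&(w[:,2]<hi)]
        if len(q)<3: print(n,nm,len(q));continue
        r=cv2.minAreaRect(q[:,:2].astype(np.float32))
        print(n,nm,len(q),np.median(q,0).round(1),[np.round(x,1) for x in r])
    for nm,(u,v) in {'scene':dict(tape=(267,210),tree=(224,290),cap=(380,320),big=(365,215)),'side':dict(tape=(385,312),tree=(415,230),cap=(256,228),big=(245,335))}[n].items(): print(nm,W[v,u].round())
    c=np.array(d['pixels'])[v0-10:v1+10,u0-10:u1+10]
    globals()['c_'+n]=cv2.resize(c,(400,400*c.shape[0]//c.shape[1]),interpolation=cv2.INTER_CUBIC)
h=min(c_scene.shape[0],c_side.shape[0])
cv2.imwrite('pics/crop.png',np.hstack([c_scene[:h],c_side[:h]])[...,::-1])
E
```

```text
scene block 506 [592.1 102.   35.6] [array([533.7,  74.9]), array([217.1,  81. ]), np.float64(6.7)]
scene packtop 215 [578.7  86.6  97.1] [array([591.9,  75.7]), array([ 37.5, 100.9]), np.float64(89.3)]
scene bar 254 [607.8  81.7 111.8] [array([603.9,  78.2]), array([23.5, 86.3]), np.float64(83.9)]
scene knob 49 [568.4  87.9 139.3] [array([567.3,  86.4]), array([15.9, 13.4]), np.float64(28.2)]
tape [ 561. -130.   21.]
tree [779.  32.  60.]
cap [550. 268.  12.]
big [374.  27.  10.]
side block 994 [572.5  56.1  37.1] [array([638.3, 100.9]), array([253.7, 106.9]), np.float64(23.2)]
side packtop 496 [568.   66.1  99.1] [array([589.1,  72.6]), array([ 38.2, 100.1]), np.float64(89.9)]
side bar 302 [599.7  74.4 113. ] [array([601.1,  78.7]), array([22.9, 87.6]), np.float64(78.6)]
side knob 89 [562.8  78.9 140.7] [array([516.7,  47.2]), array([136.7,  16. ]), np.float64(36.0)]
tape [604. -79.  23.]
tree [772.  20.  49.]
cap [543. 253.  15.]
big [390.  35.  12.]
```

View pics/crop.png

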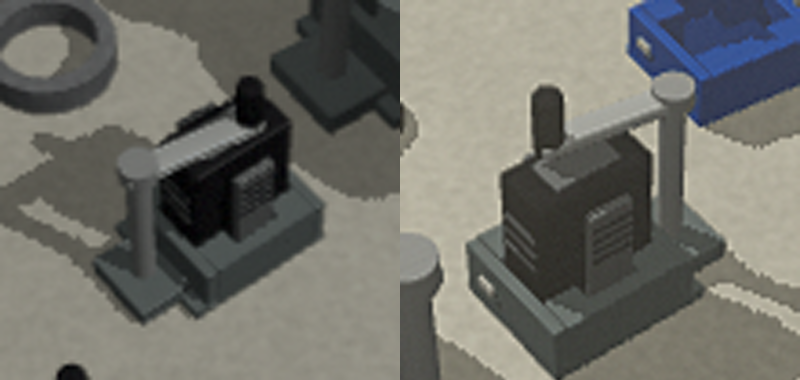

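The crop confirms it: a grey cradle with the black battery in it, grey catches on the y faces, and the bar and knob over the top. I'll refine the pose by fitting the known box shapes to each camera's depth cloud.

```bash
cat > fit.py <<'E'
from h import *
from scipy.optimize import least_squares
def box(p,c,h):
    q=abs(p-c)-h; return np.linalg.norm(np.maximum(q,0),axis=1)+np.minimum(q.max(1),0)
def cyl(p,x,y,r,z0,z1):
    q=np.stack([np.hypot(p[:,0]-x,p[:,1]-y)-r,abs(p[:,2]-(z0+z1)/2)-(z1-z0)/2],1)
    return np.linalg.norm(np.maximum(q,0),axis=1)+np.minimum(q.max(1),0)
def rot(p,a): c,s=np.cos(a),np.sin(a); return np.c_[c*p[:,0]+s*p[:,1],-s*p[:,0]+c*p[:,1],p[:,2]]
def sdf(q,k,lift=0):
    b=rot(q-[60,0,0],k)+[60,0,0]
    d=[box(q,[0,0,18],[44,40,18]),box(q,[0,0,53+lift],[35,18,45]),box(q,[0,0,62+lift],[13,29,26]),
       box(b,[25,0,108],[43,8,4]),cyl(b,-10,0,8,112,140),cyl(q,60,0,9,0,112)]
    return np.min(d,0)
def fit(d,x0,k0,use=60):
    W=world(d); w=W[(np.array(d['depth'])>0)&(np.hypot(W[...,0]-x0[0],W[...,1]-x0[1])<115)&(W[...,2]>25)&(W[...,2]<150)]
    f=lambda a: np.clip(sdf(rot(w-[a[0],a[1],a[3]],a[2]),a[4]),-12,12)
    r=None
    for y in (x0[2]-.2,x0[2],x0[2]+.2):
        s=least_squares(f,[x0[0],x0[1],y,0,k0],loss='soft_l1',f_scale=1.5,x_scale=[1,1,.02,1,.02],diff_step=1e-4)
        if r is None or s.cost<r.cost: r=s
    return r.x,np.median(abs(r.fun)),len(w),w
E
python3 - <<'E'
from fit import *
for n in('scene','side'):
    d=dict(np.load(f'/tmp/{n}.npz')); x,m,N,w=fit(d,[590,78,-.05],0.0)
    print(n,x.round(3),m.round(2),N)
    q=rot(w-[x[0],x[1],x[3]],x[2]); 
    for nm,s in(('packtop',(abs(q[:,2]-98)<2)&(abs(q[:,1])<25)&(abs(q[:,0])<42)),('block',(abs(q[:,2]-36)<1.5))): print(nm,np.percentile(q[s],[2,98],axis=0)[:,:2].round(1).tolist())
E
```

```text
scene [ 5.7497e+02  7.4855e+01 -2.4000e-02 -1.3700e-01 -1.4100e-01] 0.88 1776
packtop [[-31.9, -16.5], [32.6, 18.9]]
block [[-41.8, -19.2], [44.9, 40.7]]
side [ 5.74925e+02  7.37030e+01  2.00000e-03  1.69600e+00 -1.39000e-01] 0.69 2978
packtop [[-34.5, -18.2], [31.0, 14.4]]
block [[-44.0, -40.8], [42.8, 38.5]]
```

```bash
cat >> h.py <<'E'
def quat(phi): a=(phi+np.pi/2)/2; return [0,float(np.cos(a)),float(np.sin(a)),0]
O=np.array([575.,74.3]); YAW=-.011
def dk(x,y,z):
    c,s=np.cos(YAW),np.sin(YAW); return [float(O[0]+c*x-s*y),float(O[1]+s*x+c*y),float(z)]
def arc(a,z,r=70): return dk(60-r*np.cos(a),r*np.sin(a),z), quat(YAW+np.pi/2-a)
E
python3 - <<'E'
from h import *
for a in(-.45,.5,1.45):
    s=bot.solve_ik(*arc(a,120)); print(None if s is None else np.round(s,2))
s=bot.solve_ik(dk(0,0,47),quat(YAW+np.pi/2)); print(np.round(s,2))
bot.command_gripper(0); 
bot.reach(*arc(-.45,200)); print(bot.current_time_s(),bot.current_position())
p,q=arc(-.45,120); bot.line_to(p,speed=120)
print(bot.current_time_s(),bot.current_position(),bot.current_force(),bot.current_width())
d=snap('side'); save(d,'side1.png')
E
```

```text
[-0.2   0.55  0.06  1.83 -0.04  0.76  1.89]
[-0.44  0.58  0.24  1.81 -0.19  0.78  0.96]
[-0.58  0.69  0.41  1.66 -0.34  0.87  0.09]
[-0.25  0.67  0.07  1.84 -0.07  0.63  1.41]
3.2333 [571.66581629  45.05986692 200.033564  ]
4.05 [572.20827246  43.98297532 120.60657754] [0.1291164  0.59961719 0.3677781 ] 0.6176309758553501
```

View pics/side1.png

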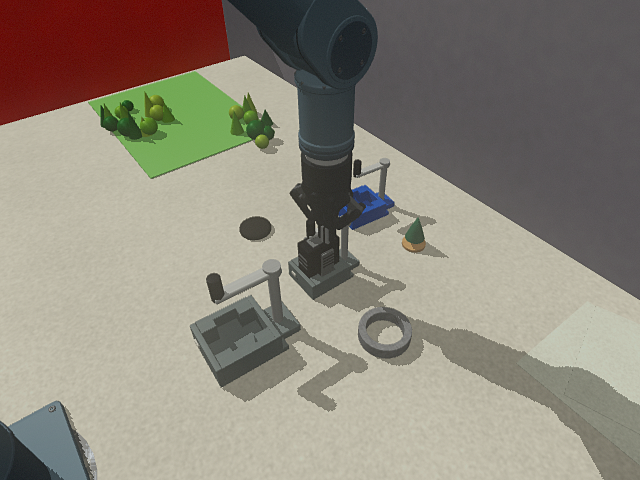

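The shut fingers are at about (322,235), beside the knob at (311,228) on its -y side as planned. Now I'll swing the keeper along the arc.

```bash
python3 - <<'E'
from h import *
for a in np.linspace(-.45,1.5,9)[1:]:
    p,q=arc(a,120); bot.line_to(p,q,speed=60); print(round(a,2),bot.current_time_s(),np.round(bot.current_force(),1))
p,q=arc(1.4,120); bot.line_to(p,q,speed=60)
p[2]=230; bot.line_to(p,speed=200)
bot.reach(dk(0,0,230),quat(YAW+np.pi/2)); bot.command_gripper(85)
print(bot.current_time_s(),bot.current_position())
for n in('scene','side','wrist'): d=snap(n); save(d,n+'2.png')
E
```

```text
-0.21 4.5333 [-0.  -0.4  1. ]
0.04 4.9667 [-0.3  0.   0.8]
0.28 5.4 [-0.1 -0.4 -0. ]
0.52 5.8333 [-0.2 -1.1 -0.2]
0.77 6.2667 [ 0.3  0.1 -0.6]
1.01 6.7 [ 0.1  0.1 -0.6]
1.26 7.1333 [-0.7 -0.9  0. ]
1.5 7.5667 [-0.7 -0.7  0.3]
10.5167 [575.01533767  74.31334782 230.024936  ]
```

View pics/wrist2.png

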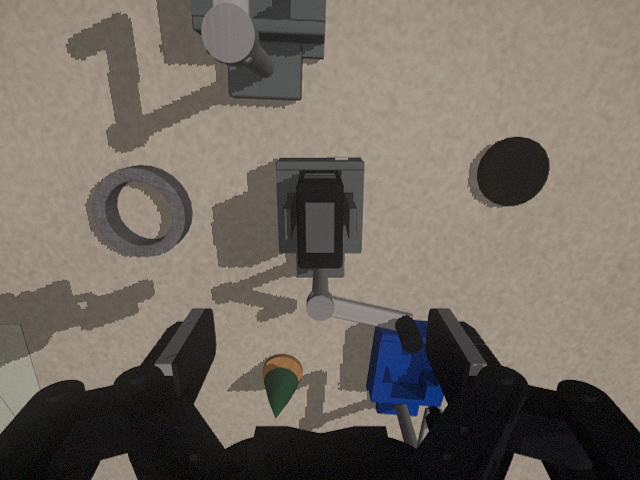

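View pics/side2.png

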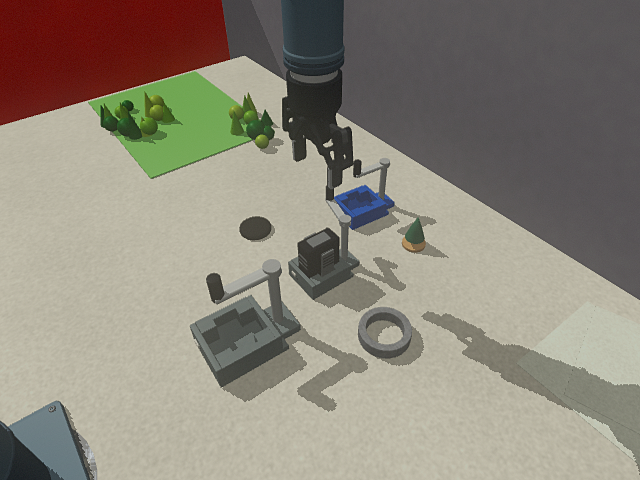

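The keeper is aside: in the wrist view the bar runs from the post at (320,303) to the knob at (408,330), well clear of the battery at (320,220). I'll refit the pose from all three views, since the top is now uncovered.

```bash
python3 - <<'E'
from fit import *
for n in('scene','side','wrist'):
    d=dict(np.load(f'/tmp/{n}.npz')); 
    if n=='wrist': d['depth'][300:]*=(np.abs(np.arange(640)-320)<100)
    x,m,N,w=fit(d,[575,74.3,-.01],-1.75)
    print(n,x.round(3),m.round(2),N)
    q=rot(w-[x[0],x[1],x[3]],x[2]); s=(abs(q[:,2]-98)<2)&(abs(q[:,1])<25)&(abs(q[:,0])<42)
    print(np.percentile(q[s],[2,98],axis=0)[:,:2].round(1).tolist())
E
```

```text
scene [ 5.74695e+02  7.48860e+01 -2.10000e-02 -2.12000e-01 -1.80700e+00] 0.86 1802
[[-31.2, -15.4], [34.2, 18.5]]
side [ 5.7486e+02  7.3685e+01  3.0000e-03  1.6690e+00 -1.8250e+00] 0.71 2968
[[-34.2, -17.8], [32.1, 15.6]]
wrist [ 5.7522e+02  7.3640e+01 -1.0000e-02  1.5280e+00 -1.8110e+00] 0.51 11715
[[-33.6, -16.8], [32.1, 16.6]]
```

```bash
sed -i 's/^O=.*/O=np.array([574.9,73.9]); YAW=-.010/' h.py; python3 - <<'E'
from h import *
q=quat(YAW+np.pi/2)
bot.line_to(dk(0,0,130),q,speed=150)
bot.line_to(dk(0,0,48),q,speed=70); print(np.round(bot.current_force(),1),bot.current_position())
for w in (64,60):
    bot.command_gripper(w); print(w,bot.current_width(),bot.current_grip_force(),np.round(bot.current_force(),1))
bot.command_gripper(40); bot.dwell(.3)
print(bot.current_width(),bot.current_grip_force(),np.round(bot.current_force(),1),np.round(bot.current_wrist_torque(),2),bot.current_position(),bot.current_time_s())
d=snap('side'); save(d,'side3.png'); d=snap('scene'); a=cv2.imread('pics/side3.png')[180:320,230:410]; save(d,'scene3.png'); b=cv2.imread('pics/scene3.png')[190:330,230:410]
cv2.imwrite('pics/crop3.png',cv2.resize(np.hstack([a,b]),(800,311),interpolation=cv2.INTER_CUBIC))
E
```

```text
[-0.6 -0.8  0. ] [575.28746061  73.95267244  48.46142213]
64 64.2057263084256 0.0 [-0.3 -0.4  0.6]
60 59.710666053058574 0.0 [-0.1 -0.  -0.2]
41.02231219063449 54.508434534072876 [-4.9 -1.  15.8] [-0.24  0.99  0.04] [575.34107843  73.66529435  49.55437713] 14.0
```

View pics/crop3.png

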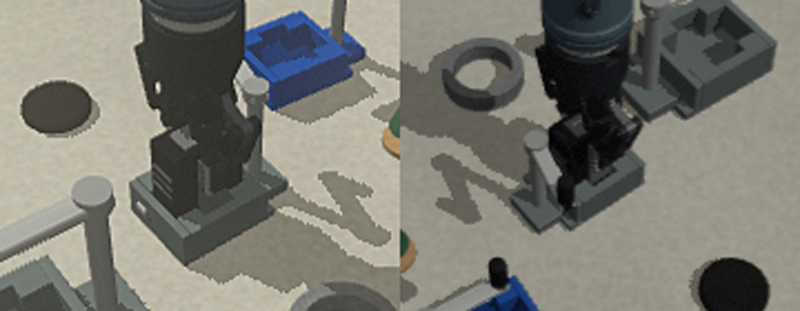

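The fingers straddle the battery symmetrically at the catches, but the width reads 41 mm where I expected 48. I'll check that with a force-against-width sweep and a wrist picture before lifting.

```bash
python3 - <<'E'
from h import *
def st(w): print(w,round(bot.current_width(),1),round(bot.current_grip_force(),1),np.round(bot.current_force(),1),np.round(bot.current_position(),1),bot.current_time_s())
for w in (60,54,50,48,46,44,40):
    bot.command_gripper(w); st(w)
d=snap('wrist'); save(d,'wrist4.png')
E
```

```text
60 59.8 0.0 [-0.5  0.4  0.1] [575.   73.9  47.9] 14.425
54 54.2 5.3 [-1.1 -0.4  3.2] [575.1  74.   48.2] 14.6583
50 50.2 6.8 [-1.6 -0.4  6. ] [575.2  74.   48.5] 14.875
48 48.1 7.6 [-1.7 -1.1  7.8] [575.3  74.   48.7] 15.0917
46 46.4 14.2 [-2.6  0.4  9. ] [575.3  74.   48.9] 15.3083
44 44.8 27.7 [-2.6 -0.8 14.2] [575.3  74.   49.2] 15.525
40 41.4 54.4 [-5.5  0.4 19.3] [575.4  74.   49.7] 15.7417
```

View pics/wrist4.png

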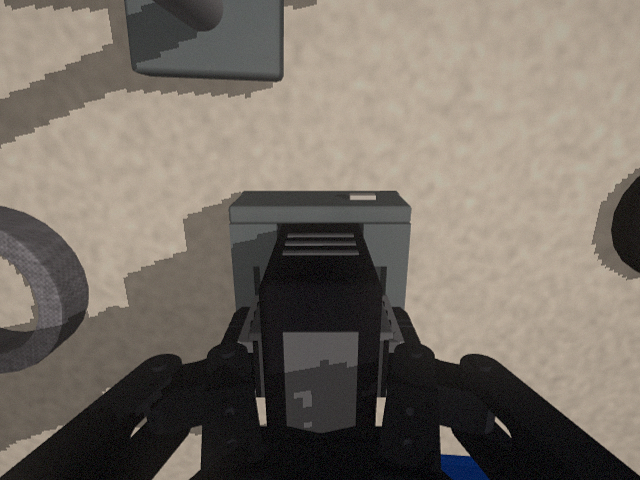

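The sweep matches the catch springs: 5 to 8 N down to 48 mm, then a hard stop with some finger compliance. Both catches are fully pressed, and the wrist view shows the pads centred on them at (245,330) and (395,330). I'll lift gently while watching the force.

```bash
python3 - <<'E'
from h import *
p0=np.array(bot.current_position()); q=quat(YAW+np.pi/2)
ok=True
for dz in (1,2,4,6,9,13):
    bot.line_to(dk(0,0,48+dz),q,speed=15); f=np.array(bot.current_force()); print(dz,np.round(f,1),np.round(bot.current_position(),1),round(bot.current_width(),1),bot.current_time_s())
    if f[2]<-12: ok=False; print('stuck'); break
if ok:
    bot.line_to(dk(0,0,90),q,speed=40); print(np.round(bot.current_force(),1))
    bot.line_to(dk(0,0,195),q,speed=70); bot.dwell(1)
    print(np.round(bot.current_force(),1),np.round(bot.current_wrist_torque(),2),bot.current_position(),bot.current_width(),bot.current_grip_force(),bot.current_time_s())
d=snap('scene'); save(d,'scene5.png'); d=snap('side'); save(d,'side5.png')
W=world(d); a=cv2.imread('pics/scene5.png')[120:420,200:440]; b=cv2.imread('pics/side5.png')[100:400,200:440]
cv2.imwrite('pics/crop5.png',cv2.resize(np.hstack([a,b]),(800,500)))
E
```

```text
1 [-2.8  0.1 11.3] [575.3  73.9  49.8] 41.0 16.0417
2 [ 0.2 -0.7  0.1] [575.1  73.9  49.9] 41.0 16.2917
4 [ 3.  -0.8 -5.5] [575.1  73.9  51.8] 41.2 16.575
6 [ 3.1 -0.5 -4. ] [575.   73.8  54.1] 41.2 16.8583
9 [ 2.9  0.3 -4.4] [575.1  73.9  57.2] 41.0 17.2083
13 [ 2.9 -0.8 -4. ] [575.   73.9  61.2] 40.9 17.625
[ 0.2 -0.1 -4.2]
[-0.   0.5 -5.4] [0.03 0.   0.  ] [574.91751252  73.90806381 195.03781277] 40.828506746271906 53.56321692466736 21.15
```

View pics/crop5.png

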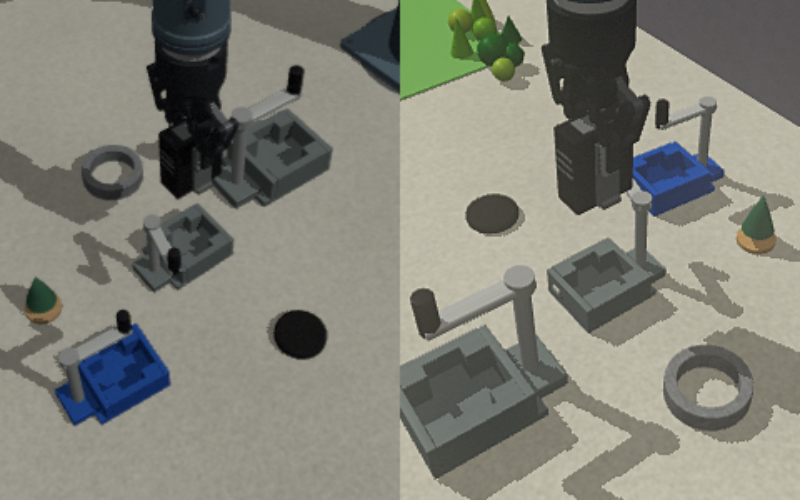

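The battery hangs upright in the fingers (left view (185,160), right view (590,165)) with its underside at about 153 mm. The cradle is empty, the keeper is aside, and the tape, tree and lens cap are undisturbed.

```bash
python3 -c "
from bench import bot
print(bot.current_joint_velocities(),bot.current_width()); print(bot.sign_off())"
```

```text
[ 5.31512851e-04  3.73963456e-04  7.89910951e-05 -5.31312830e-04
  1.63980675e-03 -1.43119331e-03  8.94599452e-04] 40.82368407525423
the job is handed in; nothing more can be done
None
```

The job is handed in at about 21 s: the keeper is swung aside to about 1.8 rad, and the battery is out of the cradle, held still and upright by its squeezed catches, its underside about 150 mm above the table.

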